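# Knock two sides of the sugar tin on the sprung buffer

## Robot

A 7-joint arm with a two-finger parallel gripper is mounted at the origin on a cart in front of the work surface, level with it; the furniture and walls round the work are solid. World frame = base frame: x ahead of the robot, y to its left, z up, the work surface at z = 0. Lengths are in m, angles in rad, forces in N, time in s.
With the tool pointing down it reaches from about 0.4 to 0.9 m from the base axis. Payload 5.6 kg.
Tool frame: the origin (TCP) lies on the centre line of the jaws, within the pads' length; the fingertips stand 17 mm ahead of it and the grasp point (between the pads) lies 2 mm behind it; z points along the fingers, y is the line along which they close (so a half turn about z gives the same grasp; the last joint's range is limited). The gripper opens to 92 mm and grips with 3 to 60 N. Pads are 20 mm wide; open, the fingers measure 128 mm over their backs; the gripper's body (75 mm by 189 mm) begins 69 mm behind the grasp point.
Start: joints at [1.167, 0.468, -0.012, 1.603, 0.006, 1.071, -0.056], TCP at [0.229, -0.608, 0.232] pointing down, gripper open.
Joint ranges: [-2.53, 2.53], [-0.31, 2.02], [-1.57, 1.55], [0.28, 2.44], [-1.29, 4.43], [0.15, 1.84], [-2.92, 2.92]. Speed limits (rad/s): [2.57, 2.57, 3.14, 3.14, 3.14, 3.14, 3.14].

## Interface

Orientations are given as a unit quaternion [w, x, y, z].
In Python, from plant import * gives the robot as it stands.
- The arm moves only by the shell command python3 -m jog 'ROWS'. ROWS is JSON, a list that holds one entry, the list of rows, each a list of 7 numbers: the shift along the tool's x, y, z in m, then the turn, a rotation vector about the tool's x, y, z in rad, then the opening, from 0 (shut) to 1 (fully open). A call has 1 to 5 rows; each row is the pose to reach, as a shift and turn from the pose commanded when the call began, along the tool's axes at that moment; what a row does not reach only later rows make up. A row lasts 1/12 s, in which the tool goes at most 41.7 mm and 7.16 degrees, less where a joint would pass 70% of its speed; a pose out of reach is approached as far as the arm can. A call with a gripper value outside its range is refused whole. The fingers move at their own pace and stop on an object; the grip force is fixed at half the most. Time passes only in rows, so rows that repeat a pose let the fingers close. It gives the time, the measured TCP pose, the force, the opening and the grip force at its end, in the units of the state.
- get_state(): the state, without advancing time (a new reading comes with each control period).
- read_camera(name): name is "side" or "top"; returns the picture (480x640x3 uint8, red, green, blue); there is no depth.
- camera_info(name): a dict with "camera_matrix" (3x3 intrinsics, pixels), "distortion" ([k1, k2, p1, p2, k3] as OpenCV has them; the pictures are not rectified), "rvec" (rotation vector, rad) and "tvec" (3), from world to camera coordinates, as OpenCV has them. Camera axes: x right, y down, z forward; pixel columns grow to the right and rows downward; lengths in m; the calibration is good to about 2 mm. A picture is of the moment at which its call begins. camera_info takes no time and is no camera call.
- finish_job(): hands the job in; it is judged then, once.
Trained networks look in the newest picture that a camera, given by its name, has taken for a name from the list of things; names that differ only in an ending like _2 or _b are one class to them, and where a whole thing is asked for, a point or a joint stands for the part that bears it (a point fixed in the world has none). Each returns a list of dicts, best first, with "score" (0 to 1); they miss things now and then, are a little off and sometimes report something else, mostly with a low value. They report only what shows in the picture. A call takes as long as a camera call.
- spot_in(camera, query): "point" ([column, row] in pixels, amid what is visible of it).
- silhouettes(camera, query): "region" (480x640 bool, what is visible of it) and "point" ([column, row] in pixels, amid what is visible of it).
The state is a dict: "time": time; "qpos": joint angles; "dq": joint speeds; "effort": joint torques, N m; "tool_pos": TCP position; "ee_rot": TCP orientation; "ft_force": force on the tool from outside, world axes, zero at the start; "torque": the same for the moment, N m; "grip_width": opening from 0.0 (shut) to 1.0 (fully open); "finger_force": force on a finger pad.
Only numpy, scipy, OpenCV 4.12 (cv2) and the standard library are available. Lean on these libraries where they do the work, as an engineer would, in place of code of your own. Each camera call takes 0.05 s, during which the arm holds its last target. There are 200 camera calls.

## Task

The sugar cubes in the closed red tin are wedged. Keeping the tin upright, press one of its broad sides flat against the black rubber buffer so that the buffer springs in about halfway, hold it there for half a second, then back off, give the tin a quarter turn and press one of its narrow sides against the buffer in the same way. Finally stand the red tin upright in the middle of the round cork mat and let go; leave the blue tin where it is.

Things in the scene. Friction and masses are not known exactly. Their poses are not given: they have to be found in the camera images.
- red_tin: Closed red rectangular tin for sugar cubes, standing upright, loose, about 0.35 kg: 56 mm along its x, 84 mm along its y, 110 mm tall, straight walls; the lid does not come off. Origin at the centre of its underside, z up. Its broad sides (84 mm wide) face its +x and -x, its narrow sides (56 mm) its +y and -y. Grip it near the top across the 56 mm.
- blue_tin: Loose tin of the same shape and size as the red one but blue: a bystander, not to be moved. Origin at the centre of its underside.
- buffer: Black rubber bar, 140 mm wide (y), 34 mm tall, sprung on a fixed bent steel stand. Origin: centre of its front face, 27 mm above the worktop. Its x points level into the face, away from the robot; pressing along x moves it in, at most 14 mm, against 0.6 N/mm. The stand is 150 mm wide, 48 mm tall, reaches 94 mm behind the face and nothing in front of it.
- cork_mat: Round cork mat, 120 mm across, 5 mm thick, fixed on the worktop. Origin at the centre of its underside.

How it is judged:
On the way, in this order (a step that is already met when the one before it is completed fails the run):
1. a broad side of the upright red tin is pressed flat against the buffer (contact force between red_tin and buffer above 1.5 N and angle between the x axis of red_tin and the x axis of buffer, either way round below 0.2 rad and angle between red_tin's own z axis and vertical below 0.25 rad), for 0.2 s.
2. after a quarter turn, a narrow side of the upright red tin is pressed flat against the buffer (contact force between red_tin and buffer above 1.5 N and angle between the y axis of red_tin and the x axis of buffer, either way round below 0.2 rad and angle between red_tin's own z axis and vertical below 0.25 rad), for 0.2 s.
At the end, for the whole second after the job is handed in: The red tin stands upright (within 6 degrees), at rest and released, on the cork mat, its centre within 30 mm of the mat's centre (horizontal distance between red_tin and cork_mat below 0.03 m and angle between red_tin's own z axis and vertical below 0.1 rad and height (world z) of red_tin between 0.002 and 0.01 m and linear speed of red_tin below 0.03 m/s); the robot touches nothing.
It fails at once if the blue tin is moved by more than 20 mm (distance of blue_tin from where it was at the start of the episode above 0.02 m).
It fails at once if the red tin is tipped by more than 35 degrees (angle between red_tin's own z axis and vertical above 0.61 rad).
It also fails if it takes over 64 s, if anything falls off the work surface, if the arm or the gripper's body presses on something with over 40 N, if the wrist force passes 120 N, or if a joint passes its speed limit or range.

## Working session

There is one attempt and no reset: what is moved stays moved. The work goes in short steps, Python scripts to look and compute and a shell command to move; the robot and the scene stay as the last step left them, time stands still between calls to the robot, and variables do not carry over. Pictures are saved under pics/ and viewed, at most 10 in all, crops included, and the job is handed in when it is done.

```bash
mkdir -p pics; cat > h.py <<'E'
from plant import *
import numpy as np, cv2
def cam(n):
    c=camera_info(n); return np.array(c["camera_matrix"],float),np.array(c["distortion"],float),np.array(c["rvec"],float).ravel(),np.array(c["tvec"],float).ravel()
def onplane(n,px,z):
    K,D,r,t=cam(n); p=cv2.undistortPoints(np.array(px,float).reshape(-1,1,2),K,D).reshape(-1,2)
    R=cv2.Rodrigues(r)[0]; o=-R.T@t; d=np.c_[p,np.ones(len(p))]@R
    return o+d*((z-o[2])/d[:,2])[:,None]
def proj(n,P):
    K,D,r,t=cam(n); return cv2.projectPoints(np.array(P,float).reshape(-1,1,3),r,t,K,D)[0].reshape(-1,2)
E
python3 - <<'E'
from h import *
for n in("top","side"):
    im=read_camera(n); cv2.imwrite(f"pics/{n}0.png",im[...,::-1])
    K,D,r,t=cam(n); print(n,"campos",-cv2.Rodrigues(r)[0].T@t)
    for q in("red_tin","blue_tin","buffer","cork_mat"):
        for s in silhouettes(n,q)[:2]:
            m=s["region"].astype(np.uint8); print(q,round(s["score"],2),s["point"],m.sum(),cv2.boundingRect(m))
            c=max(cv2.findContours(m,0,2)[0],key=cv2.contourArea)
            z={"red_tin":.11,"blue_tin":.11,"buffer":.044,"cork_mat":.005}[q]
            if n=="top": print("  rect",cv2.minAreaRect(onplane(n,c,z)[:,:2].astype(np.float32)))
s=get_state();print(s["time"],s["tool_pos"],s["ee_rot"],s["ft_force"])
E
```

```text
top campos [0.35201958 0.01987924 1.26842656]
red_tin 0.79 [170.9, 260.7] 1381 (147, 242, 54, 38)
  rect ((0.48345476388931274, 0.3398743271827698), (0.11078819632530212, 0.05456484481692314), 73.4739761352539)
blue_tin 0.58 [261.9, 269.9] 1414 (236, 256, 48, 33)
  rect ((0.4561563730239868, 0.1655859351158142), (0.09499216824769974, 0.06333298981189728), 85.31167602539062)
buffer 0.82 [356.5, 210.1] 492 (329, 201, 64, 21)
  rect ((0.5871604084968567, -0.04274367541074753), (0.017437320202589035, 0.13992980122566223), 10.748908042907715)
cork_mat 0.57 [460.1, 245.0] 2280 (435, 220, 54, 54)
  rect ((0.5092029571533203, -0.26465123891830444), (0.11725837737321854, 0.11748579144477844), 86.21988677978516)
side campos [-0.04887803  0.23642964  0.84600707]
red_tin 0.56 [166.4, 288.4] 2596 (137, 263, 59, 55)
blue_tin 0.96 [256.6, 272.8] 2159 (235, 244, 49, 58)
buffer 0.96 [333.3, 209.2] 734 (307, 191, 55, 35)
cork_mat 0.79 [433.1, 211.5] 1656 (410, 194, 52, 41)
0.5 [ 0.22942582 -0.60813329  0.23156161] [-3.10517278e-05  9.83779647e-01  1.79381171e-01 -1.74320076e-05] [-1.20690879  0.03482717 -0.51087923]
```

View pics/top0.png

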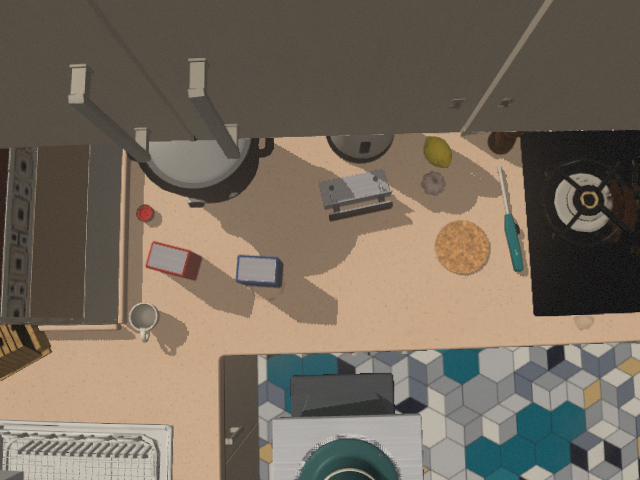

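View pics/side0.png

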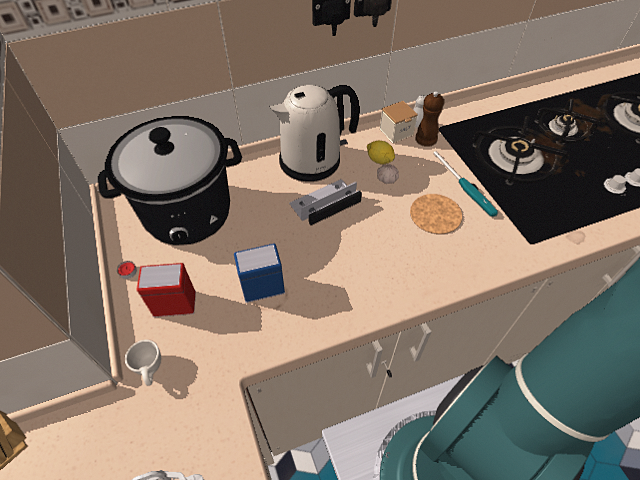

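```bash
cat >> h.py <<'E'
from scipy.optimize import minimize
def mask(n,q):
    s=silhouettes(n,q); return s[0]["region"] if s else None
def box(x,y,w,lx,ly,z0,z1):
    c,s=np.cos(w),np.sin(w); a,b=lx; d,e=ly
    return [(x+c*i-s*j,y+s*i+c*j,z) for i in(a,b) for j in(d,e) for z in(z0,z1)]
def fit(q,p0,lx=(-.028,.028),ly=(-.042,.042),z0=0,z1=.11,cams=("top","side")):
    M={}
    for n in cams:
        read_camera(n); m=mask(n,q)
        if m is not None: M[n]=m
    def cost(p,full=False):
        r=[]
        for n,m in M.items():
            h=cv2.convexHull(proj(n,box(*p[:2],p[2]/10,lx,ly,z0,z1)).astype(np.float32))
            g=np.zeros((960*2,1280*2),np.uint8); cv2.fillConvexPoly(g,np.round((h+.5)*4*16-8).astype(np.int32),1,shift=4)
            g=cv2.resize(g.astype(np.float32),(640,480),interpolation=cv2.INTER_AREA)
            r.append(1-np.minimum(g,m).sum()/np.maximum(g,m).sum())
        return r if full else sum(r)
    p0=np.array([p0[0],p0[1],p0[2]*10]); 
    S=np.array([p0]+[p0+d for d in np.diag([.01,.01,1.])])
    o=minimize(cost,p0,method="Nelder-Mead",options=dict(initial_simplex=S,xatol=1e-4,fatol=1e-4))
    return o.x[0],o.x[1],o.x[2]/10,cost(o.x,True)
E
python3 - <<'E'
from h import *
print("red",fit("red_tin",(.48,.345,-.25)))
print("blue",fit("blue_tin",(.456,.17,-.05)))
for c in(("top","side"),("top",),("side",)): print("buf",fit("buffer",(.58,-.043,.187),(0,.014),(-.07,.07),.010,.044,c))
print("kettle base, cooker front, kettle left/right, lemon(z0)",onplane("side",[(310,178),(180,240),(282,165),(338,170),(388,180)],0).round(3)[:,:2].tolist())
print("cab edge at z=.4,.6", onplane("top",[(360,135)],.4),onplane("top",[(360,135)],.6))
print("cup",onplane("side",[(145,345)],.09))
E
```

```text
red (np.float64(0.48727973774658556), np.float64(0.35316189647078894), np.float64(-0.2898775938735322), [np.float32(0.06013024), np.float32(0.062437356)])
blue (np.float64(0.4600284990367671), np.float64(0.17241286974331904), np.float64(-0.11006230411130695), [np.float32(0.06697571), np.float32(0.05356908)])
buf (np.float64(0.5816197976281897), np.float64(-0.0441649451476218), np.float64(0.18364029959070874), [np.float32(0.32111496), np.float32(0.12317616)])
buf (np.float64(0.58), np.float64(-0.043), np.float64(0.187), [np.float32(1.0)])
buf (np.float64(0.5802271035380177), np.float64(-0.04545203292112712), np.float64(0.21469496219396006), [np.float32(0.21148622)])
kettle base, cooker front, kettle left/right, lemon(z0) [[0.721, -0.029], [0.646, 0.312], [0.79, 0.022], [0.721, -0.105], [0.645, -0.207]]
cab edge at z=.4,.6 [[ 0.63863262 -0.02849969  0.4       ]] [[ 0.57262518 -0.01735794  0.6       ]]
cup [[0.36733002 0.40499774 0.09      ]]
```

```bash
python3 -m jog '[[[0.031,-0.026,0,0,0,0,1],[0.062,-0.053,0,0,0,0,1],[0.094,-0.079,0,0,0,0,1],[0.125,-0.106,0,0,0,0,1],[0.157,-0.132,0,0,0,0,1]]]'
python3 -m jog '[[[0.031,-0.026,0,0,0,-0.1,1],[0.062,-0.053,0,0,0,-0.2,1],[0.094,-0.079,0,0,0,-0.3,1],[0.125,-0.106,0,0,0,-0.4,1],[0.157,-0.132,0,0,0,-0.5,1]]]'
```

```text
time: 1.72
tool_pos: [0.3302, -0.4275, 0.2317]
ee_rot: [0.0, 0.984, 0.179, 0.0]
ft_force: [1.3, 0.4, -0.6]
grip_width: 1.0
finger_force: 0.0
time: 2.13
tool_pos: [0.4306, -0.2485, 0.232]
ee_rot: [0.0, 0.908, 0.419, 0.0]
ft_force: [0.8, -0.6, 0.2]
grip_width: 1.002
finger_force: 0.0
```

```bash
python3 -m jog '[[[0.033,-0.023,0,0,0,0,1],[0.066,-0.047,0,0,0,0,1],[0.098,-0.07,0,0,0,0,1],[0.131,-0.093,0,0,0,0,1],[0.164,-0.1165,0,0,0,0,1]]]'
python3 -m jog '[[[0.033,-0.023,0,0,0,0,1],[0.066,-0.047,0,0,0,0,1],[0.098,-0.07,0,0,0,0,1],[0.131,-0.093,0,0,0,0,1],[0.164,-0.1165,0,0,0,0,1]]]'
python3 -m jog '[[[0.033,-0.023,0,0,0,-0.1,1],[0.066,-0.047,0,0,0,-0.2,1],[0.098,-0.07,0,0,0,-0.3,1],[0.131,-0.093,0,0,0,-0.4,1],[0.164,-0.1165,0,0,0,-0.42,1]]]'
python3 - <<'E'
from h import *
im=read_camera("side"); cv2.imwrite("pics/s1.png",im[...,::-1])
s=get_state();print(s["time"],s["tool_pos"],s["ee_rot"],s["qpos"])
E
```

```text
time: 2.55
tool_pos: [0.4485, -0.0483, 0.2319]
ee_rot: [0.0, 0.909, 0.417, 0.0]
ft_force: [1.2, 1.1, 0.2]
grip_width: 1.001
finger_force: 0.0
time: 2.97
tool_pos: [0.4672, 0.152, 0.232]
ee_rot: [0.0, 0.909, 0.417, 0.0]
ft_force: [0.9, 0.2, 0.4]
grip_width: 0.999
finger_force: 0.0
time: 3.38
tool_pos: [0.4859, 0.3523, 0.2316]
ee_rot: [0.0, 0.801, 0.599, 0.0]
ft_force: [0.0, 0.5, 0.5]
grip_width: 1.0
finger_force: 0.0
3.4333 [0.48393314 0.36146253 0.23192277] [-0.0034759   0.79888551  0.60146848  0.00235223] [-0.19795373  0.48231505 -0.66401304  1.69022773  0.32359933  1.07687387
 -1.24025451]
```

View pics/s1.png

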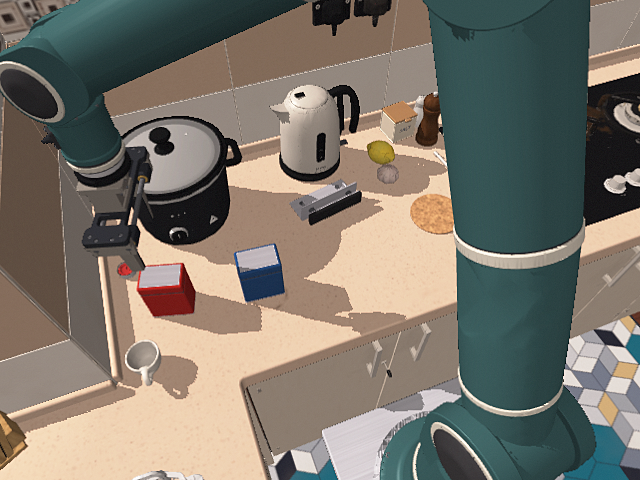

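```bash
python3 -m jog '[[[0,0,0,0,0,0,1],[0,0,0.03,0,0,0,1],[0,0,0.06,0,0,0,1],[0,0,0.09,0,0,0,1],[0,0,0.09,0,0,0,1]]]'
python3 - <<'E'
from h import *
s=get_state();p=s["tool_pos"];q=s["ee_rot"];print(s["time"],p,q,np.degrees(2*np.arctan2(q[2],q[1])))
print("red",fit("red_tin",(.4873,.353,-.29)))
E
```

```text
time: 3.85
tool_pos: [0.4835, 0.3462, 0.1361]
ee_rot: [0.001, 0.802, 0.597, -0.005]
ft_force: [-0.7, -0.4, -0.6]
grip_width: 1.002
finger_force: 0.0
3.85 [0.48349144 0.34621112 0.13610699] [ 5.08319170e-04  8.02397128e-01  5.96767578e-01 -5.20078315e-03] 73.27864674633064
red (np.float64(0.485004445456347), np.float64(0.35353293760386706), np.float64(-0.18529480491680334), [np.float32(0.9315036), np.float32(0.2609018)])
```

```bash
python3 -m jog '[[[0,0,0,0,0,0,1],[0,0,0.015,0,0,0,1],[0,0,0.03,0,0,0,1],[0,0,0.045,0,0,0,1],[0,0,0.061,0,0,0,1]]]'
python3 -m jog '[[[0,0,0,0,0,0,1],[0,0,0,0,0,0,1],[0,0,0,0,0,0,1],[0,0,0,0,0,0,0.7],[0,0,0,0,0,0,0.5]]]'
python3 -m jog '[[[0,0,0,0,0,0,0.4],[0,0,0,0,0,0,0.3],[0,0,0,0,0,0,0.3],[0,0,0,0,0,0,0.3],[0,0,0,0,0,0,0.3]]]'
```

```text
time: 4.47
tool_pos: [0.487, 0.3512, 0.082]
ee_rot: [0.0, 0.802, 0.597, 0.002]
ft_force: [0.3, -0.8, 0.6]
grip_width: 1.001
finger_force: 0.0
time: 4.88
tool_pos: [0.4864, 0.3511, 0.0819]
ee_rot: [0.0, 0.802, 0.597, 0.001]
ft_force: [-0.8, -0.9, -0.6]
grip_width: 0.881
finger_force: 0.0
time: 5.3
tool_pos: [0.486, 0.3505, 0.0807]
ee_rot: [0.0, 0.802, 0.597, 0.0]
ft_force: [1.3, -0.8, 0.9]
grip_width: 0.609
finger_force: 29.9
```

```bash
python3 -m jog '[[[0,0,-0.02,0,0,0,0.3],[0,0,-0.05,0,0,0,0.3],[0,0,-0.08,0,0,0,0.3],[0,0,-0.11,0,0,0,0.3],[0,0,-0.14,0,0,0,0.3]]]'
python3 -m jog '[[[0,0,-0.01,0,0,0,0.3],[0,0,-0.01,0,0,0,0.3],[-0.015,0.004,-0.01,0,0,0,0.3],[-0.039,0.011,-0.01,0,0,0,0.3],[-0.066,0.019,-0.01,0,0,0,0.3]]]'
python3 -m jog '[[[-0.027,0.008,0,0,0,0,0.3],[-0.053,0.015,0,0,0,0,0.3],[-0.08,0.023,0,0,0,0,0.3],[-0.107,0.031,0,0,0,0,0.3],[-0.133,0.0386,0,0,0,0,0.3]]]'
python3 -m jog '[[[-0.027,0.008,0,0,0,0,0.3],[-0.053,0.015,0,0,0,0,0.3],[-0.08,0.023,0,0,0,0,0.3],[-0.107,0.031,0,0,0,0,0.3],[-0.133,0.0386,0,0,0,0,0.3]]]'
python3 -m jog '[[[-0.02,0.006,0,0,0,-0.1,0.3],[-0.04,0.012,0,0,0,-0.2,0.3],[-0.055,0.016,0,0,0,-0.3,0.3],[-0.0665,0.0195,0,0,0,-0.4,0.3],[-0.0665,0.0195,0,0,0,-0.475,0.3]]]'
python3 -m jog '[[[0,0,0,0,0,0,0.3],[0,0,0,0,0,0,0.3],[0,0,0,0,0,0,0.3],[0,0,0,0,0,0,0.3]]]'
python3 - <<'E'
from h import *
im=read_camera("side"); cv2.imwrite("pics/s2.png",im[...,::-1])
s=get_state();q=s["ee_rot"];print(s["time"],s["tool_pos"],q,np.degrees(2*np.arctan2(q[2],q[1])))
print("red",fit("red_tin",(.483,-.063,.18),z0=.149,z1=.259))
E
```

```text
time: 5.72
tool_pos: [0.4848, 0.3499, 0.2207]
ee_rot: [-0.0, 0.802, 0.598, -0.001]
ft_force: [-0.1, -0.1, -4.3]
grip_width: 0.611
finger_force: 29.9
time: 6.13
tool_pos: [0.4832, 0.2814, 0.2276]
ee_rot: [-0.001, 0.801, 0.599, -0.002]
ft_force: [0.8, -1.2, -4.8]
grip_width: 0.61
finger_force: 29.9
time: 6.55
tool_pos: [0.4823, 0.1411, 0.2278]
ee_rot: [-0.001, 0.802, 0.597, -0.002]
ft_force: [-0.0, -0.3, -5.4]
grip_width: 0.61
finger_force: 29.9
time: 6.97
tool_pos: [0.481, 0.003, 0.228]
ee_rot: [-0.001, 0.802, 0.597, -0.002]
ft_force: [1.5, -0.5, -4.7]
grip_width: 0.608
finger_force: 29.9
time: 7.38
tool_pos: [0.4807, -0.0677, 0.2277]
ee_rot: [-0.002, 0.639, 0.769, -0.002]
ft_force: [0.6, 0.1, -5.0]
grip_width: 0.606
finger_force: 29.9
time: 7.72
tool_pos: [0.4822, -0.0637, 0.2299]
ee_rot: [-0.001, 0.639, 0.769, -0.0]
ft_force: [0.1, 0.6, -4.2]
grip_width: 0.609
finger_force: 29.9
7.7667 [ 0.48239404 -0.06381248  0.2301221 ] [-3.40884164e-04  6.38804981e-01  7.69368608e-01 -1.57378019e-04] 100.59445812028638
red (np.float64(0.4671838393570088), np.float64(-0.0003396640516044169), np.float64(0.28009078980764934), [np.float32(0.71969455)])
```

View pics/s2.png

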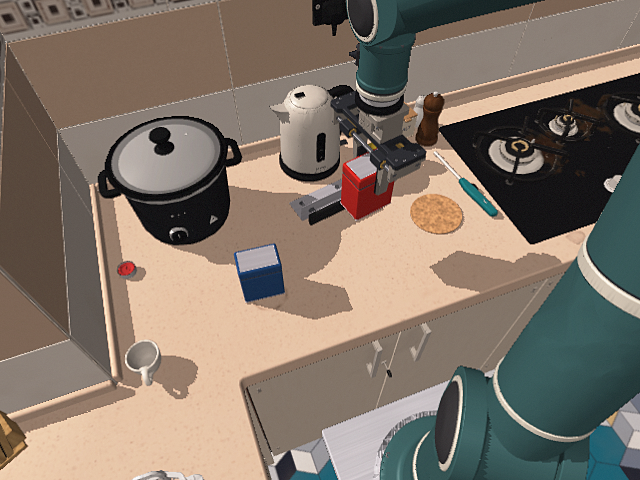

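```bash
python3 -m jog '[[[0,0,0.03,0,0,0,0.3],[0,0,0.06,0,0,0,0.3],[0,0,0.09,0,0,0,0.3],[0,0,0.12,0,0,0,0.3],[0,0,0.136,0,0,0,0.3]]]'
python3 -m jog '[[[0,0,0.004,0,0,0,0.3],[0,0,0.008,0,0,0,0.3],[0,0.015,0.008,0,0,0,0.3],[0,0.035,0.008,0,0,0,0.3],[0,0.05,0.008,0,0,0,0.3]]]'
python3 -m jog '[[[0,0.004,0,0,0,0,0.3],[0,0.008,0,0,0,0,0.3],[0,0.008,0,0,0,0,0.3],[0,0.008,0,0,0,0,0.3],[0,0.008,0,0,0,0,0.3]]]'
python3 - <<'E'
from h import *
im=read_camera("side"); cv2.imwrite("pics/s3.png",cv2.resize(im[120:270,240:440,::-1],(800,600),interpolation=3))
s=get_state();q=s["ee_rot"];print(s["time"],s["tool_pos"],s["ft_force"])
E
```

```text
time: 8.38
tool_pos: [0.481, -0.0644, 0.0917]
ee_rot: [-0.002, 0.639, 0.769, -0.001]
ft_force: [-0.2, 0.6, -5.4]
grip_width: 0.609
finger_force: 29.9
time: 8.8
tool_pos: [0.5345, -0.0551, 0.0883]
ee_rot: [0.002, 0.639, 0.769, 0.001]
ft_force: [1.1, 0.4, -4.2]
grip_width: 0.612
finger_force: 29.9
time: 9.22
tool_pos: [0.5388, -0.0541, 0.0867]
ee_rot: [-0.0, 0.639, 0.769, -0.0]
ft_force: [-0.0, -0.3, -3.8]
grip_width: 0.612
finger_force: 29.9
9.2667 [ 0.53885898 -0.0540369   0.08663773] [-0.22714984 -0.14919348 -5.37475835]
```

View pics/s3.png

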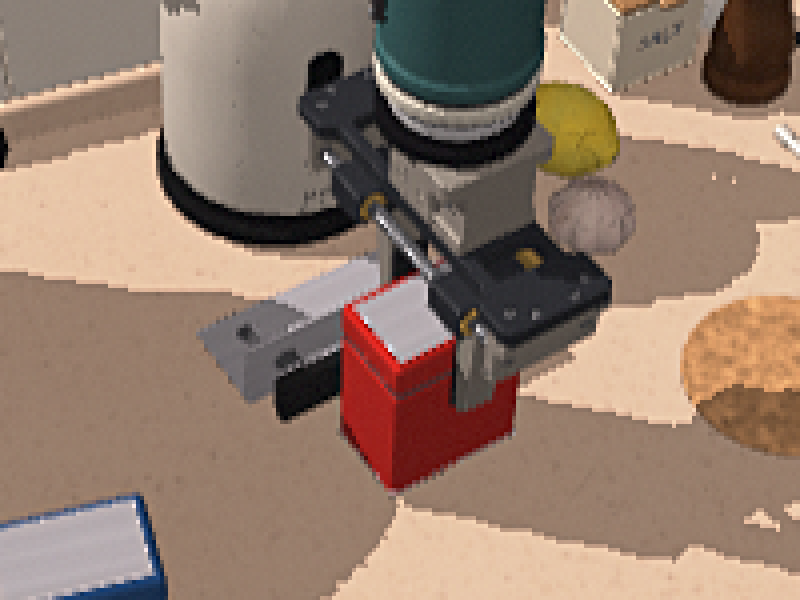

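```bash
python3 -m jog '[[[0,0.006,0,0,0,0,0.3],[0,0.012,0,0,0,0,0.3],[0,0.018,0,0,0,0,0.3],[0,0.018,0,0,0,0,0.3],[0,0.018,0,0,0,0,0.3]]]'
python3 - <<'E'
from h import *
f=[]
for i in range(8):
    read_camera("side"); s=get_state(); f.append(s["ft_force"][:2])
print(np.mean(f,0),np.std(f,0),s["tool_pos"],s["torque"])
E
```

```text
time: 9.68
tool_pos: [0.5572, -0.0504, 0.0863]
ee_rot: [-0.0, 0.639, 0.769, -0.0]
ft_force: [-0.8, 0.1, -3.7]
grip_width: 0.609
finger_force: 29.9
[-1.1283837  -0.52849507] [0.53708181 0.34684897] [ 0.55704934 -0.05039661  0.08644668] [-0.14761493  0.3023429  -0.04012426]
```

```bash
python3 -m jog '[[[0,0.003,0,0,0,0,0.3],[0,0.005,0,0,0,0,0.3],[0,0.005,0,0,0,0,0.3],[0,0.005,0,0,0,0,0.3],[0,0.005,0,0,0,0,0.3]]]'
python3 - <<'E'
from h import *
f=[]
for i in range(10):
    read_camera("side"); s=get_state(); f.append(s["ft_force"][:2])
print(np.mean(f,0),np.std(f,0),s["tool_pos"],s["time"])
E
```

```text
time: 10.5
tool_pos: [0.5617, -0.0495, 0.0864]
ee_rot: [-0.0, 0.639, 0.769, -0.0]
ft_force: [-3.7, -0.2, -4.7]
grip_width: 0.61
finger_force: 29.8
[-4.09000963 -0.87823647] [0.34917437 0.60272373] [ 0.56201444 -0.04951223  0.08641252] 11.0
```

```bash
python3 -m jog '[[[0,-0.01,0,0,0,0,0.3],[0,-0.03,0,0,0,0,0.3],[0,-0.055,0,0,0,0,0.3],[0,-0.08,0,0,0,0,0.3],[0,-0.095,0,0,0,0,0.3]]]'
python3 -m jog '[[[0,0,0,0,0,0.1,0.3],[0,0,0,0,0,0.2,0.3],[0,0,0,0,0,0.3,0.3],[0,0,0,0,0,0.4,0.3],[0,0,0,0,0,0.5,0.3]]]'
python3 -m jog '[[[0,0,0,0,0,0.1,0.3],[0,0,0,0,0,0.2,0.3],[0,0,0,0,0,0.3,0.3],[0,0,0,0,0,0.4,0.3],[0,0,0,0,0,0.5,0.3]]]'
python3 -m jog '[[[0,0,0,0,0,0.12,0.3],[0,0,0,0,0,0.24,0.3],[0,0,0,0,0,0.36,0.3],[0,0,0,0,0,0.48,0.3],[0,0,0,0,0,0.571,0.3]]]'
python3 -m jog '[[[0,0,0,0,0,0,0.3],[0,0,0,0,0,0,0.3],[0,0,0,0,0,0,0.3],[0,0,0,0,0,0,0.3]]]'
python3 - <<'E'
from h import *
im=read_camera("side"); cv2.imwrite("pics/s4.png",im[...,::-1])
s=get_state();q=s["ee_rot"];print(s["time"],s["tool_pos"],s["qpos"],np.degrees(2*np.arctan2(q[2],q[1])))
d=np.array([.5815,-.0445])-s["tool_pos"][:2];c,w=np.cos(.185),np.sin(.185);print("dist",d@[c,w],"lat",d@[-w,c])
print(fit("red_tin",(.47,-.066,.185-1.57),z0=.005,z1=.115,cams=("side",)))
E
```

```text
time: 11.42
tool_pos: [0.4675, -0.0672, 0.0869]
ee_rot: [0.001, 0.638, 0.77, 0.0]
ft_force: [-1.5, -0.4, -5.3]
grip_width: 0.608
finger_force: 29.9
time: 11.83
tool_pos: [0.4707, -0.0667, 0.0876]
ee_rot: [0.002, 0.81, 0.586, 0.002]
ft_force: [0.3, 0.6, -4.9]
grip_width: 0.605
finger_force: 29.9
time: 12.25
tool_pos: [0.4707, -0.0666, 0.0875]
ee_rot: [0.001, 0.93, 0.367, 0.003]
ft_force: [-0.1, 0.0, -5.1]
grip_width: 0.608
finger_force: 29.9
time: 12.67
tool_pos: [0.4707, -0.0666, 0.0875]
ee_rot: [0.0, 0.996, 0.09, 0.003]
ft_force: [-0.7, -0.3, -4.4]
grip_width: 0.61
finger_force: 29.9
time: 13.0
tool_pos: [0.4693, -0.0668, 0.0868]
ee_rot: [0.0, 0.996, 0.093, 0.001]
ft_force: [-0.4, 0.2, -5.2]
grip_width: 0.614
finger_force: 29.9
13.05 [ 0.46916946 -0.0669146   0.08672961] [ 0.210769    0.40540312 -0.16498864  2.12407335  0.11163869  0.61905585
 -1.41670801] 10.664794030398618
dist 0.11453684754292351 lat 0.0013693096715827325
(np.float64(0.47), np.float64(-0.066), np.float64(-1.385), [])
```

View pics/s4.png

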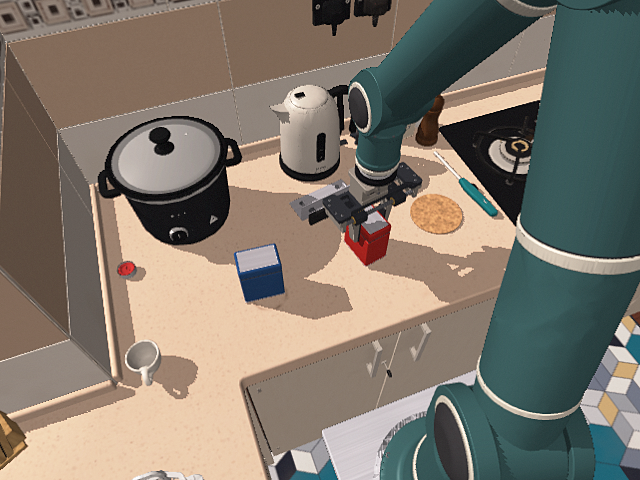

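```bash
python3 -m jog '[[[0.015,0,0,0,0,0,0.3],[0.035,0,0,0,0,0,0.3],[0.05,0,0,0,0,0,0.3],[0.06,0,0,0,0,0,0.3],[0.06,0,0,0,0,0,0.3]]]'
python3 -m jog '[[[0.004,0,0,0,0,0,0.3],[0.008,0,0,0,0,0,0.3],[0.012,0,0,0,0,0,0.3],[0.015,0,0,0,0,0,0.3],[0.015,0,0,0,0,0,0.3]]]'
python3 - <<'E'
from h import *
f=[]
for i in range(10):
    read_camera("side"); s=get_state(); f.append(s["ft_force"][:2])
print(np.mean(f,0),np.std(f,0),s["tool_pos"],s["time"])
E
```

```text
time: 13.57
tool_pos: [0.53, -0.0553, 0.0866]
ee_rot: [-0.0, 0.996, 0.093, 0.001]
ft_force: [0.9, 1.2, -4.7]
grip_width: 0.607
finger_force: 29.9
time: 13.98
tool_pos: [0.5422, -0.0533, 0.0864]
ee_rot: [0.0, 0.996, 0.092, -0.001]
ft_force: [-1.9, 0.0, -3.0]
grip_width: 0.608
finger_force: 29.9
[-1.66157354 -0.85256099] [0.53911158 0.4692738 ] [ 0.54224218 -0.05333427  0.08642384] 14.4833
```

~1.8 N, about 3 mm in; 4 mm more gives half travel.

```bash
python3 -m jog '[[[0.002,0,0,0,0,0,0.3],[0.004,0,0,0,0,0,0.3],[0.004,0,0,0,0,0,0.3],[0.004,0,0,0,0,0,0.3],[0.004,0,0,0,0,0,0.3]]]'
python3 - <<'E'
from h import *
f=[]
for i in range(10):
    im=read_camera("side"); s=get_state(); f.append(s["ft_force"][:2])
print(np.mean(f,0),np.std(f,0),s["tool_pos"],s["time"])
cv2.imwrite("pics/s5.png",cv2.resize(im[120:270,240:440,::-1],(800,600),interpolation=3))
E
```

```text
time: 14.9
tool_pos: [0.5461, -0.0526, 0.0864]
ee_rot: [0.0, 0.996, 0.092, -0.001]
ft_force: [-3.0, -1.9, -4.5]
grip_width: 0.608
finger_force: 29.8
[-4.06058039 -1.80916836] [0.43537888 0.37169059] [ 0.54632035 -0.0525464   0.08644875] 15.4
```

View pics/s5.png

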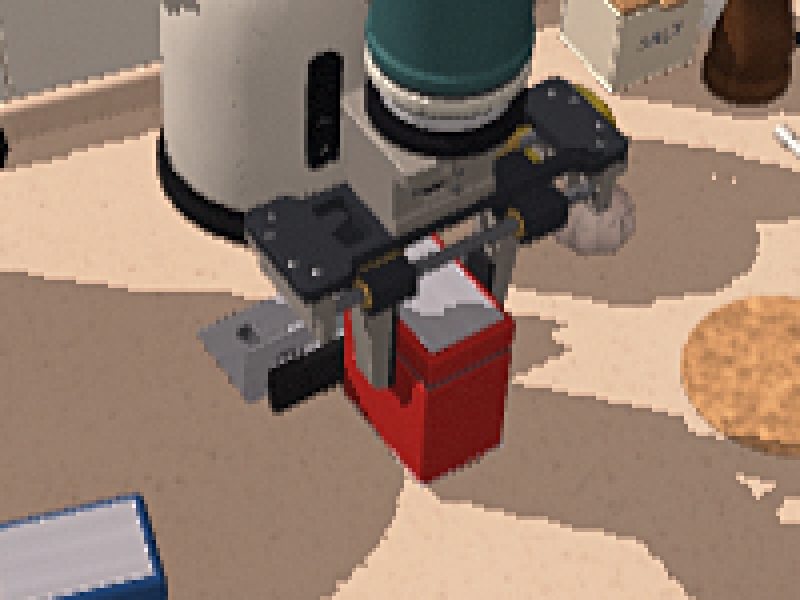

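```bash
python3 -m jog '[[[-0.01,0,0,0,0,0,0.3],[-0.025,0,0,0,0,0,0.3],[-0.045,0,-0.015,0,0,0,0.3],[-0.06,0,-0.03,0,0,0,0.3],[-0.06,0,-0.05,0,0,0,0.3]]]'
python3 -m jog '[[[-0.002,0.02,0,0,0,0,0.3],[-0.005,0.055,0,0,0,0,0.3],[-0.008,0.09,0,0,0,0,0.3],[-0.01,0.125,0,0,0,0,0.3],[-0.013,0.16,0,0,0,0,0.3]]]'
python3 -m jog '[[[-0.0015,0.025,0,0,0,0,0.3],[-0.0025,0.042,0,0,0,0,0.3],[-0.0025,0.042,0,0,0,0,0.3],[-0.0025,0.042,0,0,0,0,0.3],[-0.0025,0.042,0,0,0,0,0.3]]]'
python3 - <<'E'
from h import *
im=read_camera("side")
s=get_state();q=s["ee_rot"];print(s["time"],s["tool_pos"],np.degrees(2*np.arctan2(q[2],q[1])))
cv2.imwrite("pics/s6.png",cv2.resize(im[120:270,330:530,::-1],(800,600),interpolation=3))
E
```

```text
time: 15.82
tool_pos: [0.4845, -0.0635, 0.1363]
ee_rot: [-0.0, 0.996, 0.092, -0.001]
ft_force: [-1.4, -1.6, -6.2]
grip_width: 0.61
finger_force: 29.9
time: 16.23
tool_pos: [0.5061, -0.2244, 0.1377]
ee_rot: [0.001, 0.996, 0.093, 0.003]
ft_force: [-0.2, 0.2, -4.4]
grip_width: 0.608
finger_force: 29.9
time: 16.65
tool_pos: [0.5101, -0.2635, 0.1368]
ee_rot: [-0.0, 0.996, 0.093, 0.001]
ft_force: [0.4, 0.1, -4.1]
grip_width: 0.612
finger_force: 29.9
16.7 [ 0.51008783 -0.2631676   0.13680787] 10.715317866686364
```

View pics/s6.png

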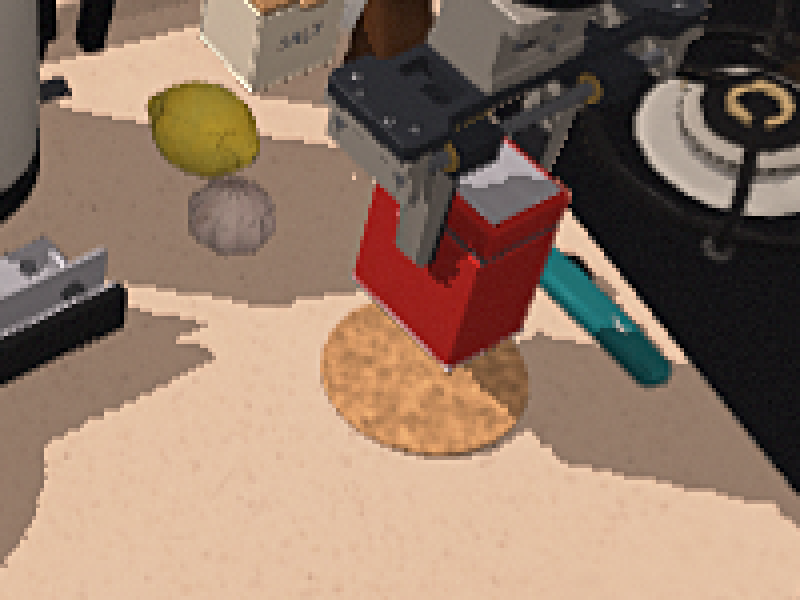

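```bash
python3 -m jog '[[[0,0,0.012,0,0,0,0.3],[0,0,0.024,0,0,0,0.3],[0,0,0.036,0,0,0,0.3],[0,0,0.046,0,0,0,0.3],[0,0,0.046,0,0,0,0.3]]]'
python3 -m jog '[[[0,0,0.002,0,0,0,0.3],[0,0,0.004,0,0,0,0.3],[0,0,0.0055,0,0,0,0.3],[0,0,0.0055,0,0,0,0.3],[0,0,0.0055,0,0,0,0.3]]]'
python3 - <<'E'
from h import *
f=[]
for i in range(6):
    read_camera("side"); s=get_state(); f.append(s["ft_force"])
print(np.mean(f,0),s["tool_pos"],s["time"])
E
```

```text
time: 17.12
tool_pos: [0.5075, -0.2637, 0.0873]
ee_rot: [-0.001, 0.996, 0.092, -0.002]
ft_force: [-0.7, -0.3, -4.9]
grip_width: 0.612
finger_force: 29.9
time: 17.53
tool_pos: [0.5098, -0.265, 0.0857]
ee_rot: [0.0, 0.996, 0.092, 0.0]
ft_force: [-0.1, 0.2, -1.4]
grip_width: 0.611
finger_force: 29.9
[-0.34813352  0.50411415  1.26594752] [ 0.50982374 -0.26503361  0.08567108] 17.8333
```

On the mat (upward force). Release and withdraw.

```bash
python3 -m jog '[[[0,0,0,0,0,0,0.7],[0,0,0,0,0,0,0.85],[0,0,0,0,0,0,1],[0,0,0,0,0,0,1],[0,0,0,0,0,0,1]]]'
python3 -m jog '[[[0,0,0,0,0,0,1],[0,0,0,0,0,0,1],[0,0,0,0,0,0,1],[0,0,-0.01,0,0,0,1],[0,0,-0.025,0,0,0,1]]]'
python3 -m jog '[[[0,0,-0.02,0,0,0,1],[0,0,-0.045,0,0,0,1],[0,0,-0.075,0,0,0,1],[0,0,-0.11,0,0,0,1],[0,0,-0.13,0,0,0,1]]]'
python3 -m jog '[[[0,0,0,0,0,0,1],[0,0,0,0,0,0,1],[0,0,0,0,0,0,1],[0,0,0,0,0,0,1]]]'
python3 - <<'E'
from h import *
im=read_camera("side"); cv2.imwrite("pics/s7.png",im[...,::-1])
print(fit("red_tin",(.51,-.265,-1.385),z0=.005,z1=.115,cams=("side",)))
print("blue",fit("blue_tin",(.46,.172,-.11)))
E
```

```text
time: 18.25
tool_pos: [0.5094, -0.2649, 0.085]
ee_rot: [0.0, 0.996, 0.092, 0.0]
ft_force: [-0.2, 0.6, 0.2]
grip_width: 0.947
finger_force: 0.0
time: 18.67
tool_pos: [0.5084, -0.2644, 0.1095]
ee_rot: [-0.001, 0.996, 0.092, -0.001]
ft_force: [0.6, -0.2, 0.0]
grip_width: 0.997
finger_force: 0.0
time: 19.08
tool_pos: [0.5106, -0.2653, 0.2446]
ee_rot: [0.001, 0.996, 0.092, 0.002]
ft_force: [1.2, -0.0, -0.6]
grip_width: 0.998
finger_force: 0.0
time: 19.42
tool_pos: [0.5085, -0.2644, 0.2387]
ee_rot: [-0.001, 0.996, 0.092, -0.001]
ft_force: [-0.6, -0.2, -0.2]
grip_width: 0.999
finger_force: 0.0
(np.float64(0.5134292918393377), np.float64(-0.2637159185469787), np.float64(-1.3596927414416762), [np.float32(0.08230877)])
blue (np.float64(0.460559921232921), np.float64(0.17222943114416217), np.float64(-0.10629733101462077), [np.float32(0.072028756), np.float32(0.064953744)])
```

View pics/s7.png

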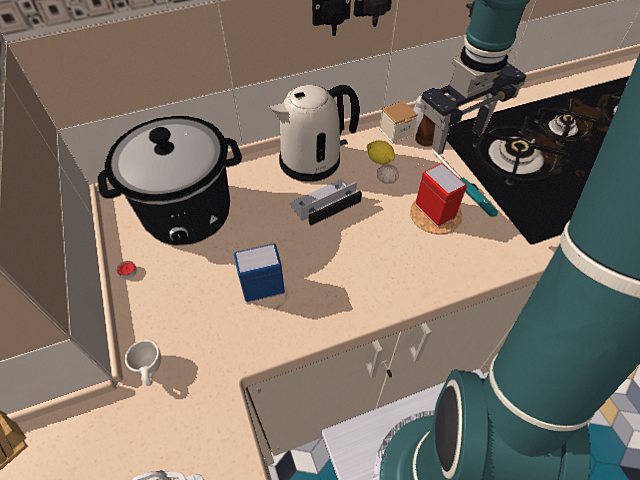

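The red tin stands on the mat near (440,195), within about 5 mm of its centre. The gripper is clear, and the blue tin is unmoved at (260,272).

```bash
python3 -c "
from plant import *
print(finish_job())"
```

```text
the job is handed in; nothing more can be done
None
```

I pressed the red tin on a broad and then a narrow side (about 4 N and 7 mm each, held at least half a second), stood it upright within about 5 mm of the cork mat's centre and released it, left the blue tin unmoved, and handed the job in at about 20 s (no verdict was returned).

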